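# Unload the carved sample from the quick-release vise into the checking corner

## Task

Release the loaded quick-release vise and slide its jaw back well clear of the carved block (2 to 3 cm), then lift the block out and set it down gently on the checking board, carved face up, pushed snug into the corner: bare long side flat against the long fence, one end against the cross fence, green side facing away from the long fence. Do not pull the block out while it is still clamped, leave the jaw open, and leave everything else on the bench where it is.

Things in the scene. Friction and masses are not known exactly. Their poses are not given: they have to be found in the camera images.
- vise: Quick-release vise bolted to the bench: blue bed 96 x 335 x 22, two steel ways. Origin: middle of the bed's underside; y runs along the slide towards the fixed jaw, x across, z up. The sliding jaw opens towards -y. Jaws are 110 wide (x), tops 73 above the bench. The shut sliding jaw's face is at y = 31; its red lever and post stand at its outer (-y) end.
- vise_seat (a point): Point at y = 56, 58 above the bench, on the two steel parallels the block stands on, midway between jaws; axes as the vise. The fixed jaw (+y) has a cork-faced liner on rubber pads: it presses the block on the sliding jaw with about 12 N, 3 N more per mm, yields 4 at most, and follows by 4 as the jaw opens, which may shift the block by up to 6 towards -y.
- jaw (a joint): Opening of the sliding jaw, m: 0 as clamped, 0.056 fully open; post and lever move with it; friction 2 N. A hidden spring catch biting in a rack stops it from opening. While the jaw is loaded (by the block or a pull) the catch stays jammed even with the lever squeezed. When it is free, letting the lever go drops the catch in again, and the jaw stays about where it is left.
- lever (a joint): Angle of the release lever, rad: 0 at rest (springs back), 0.30 squeezed fully to its stop. Works like a handbrake: hold it fully squeezed, push the jaw in against the block and liner by about 2 to 3 mm (18 to 22 N; jaw reads -0.002 or less) so the jammed catch springs free, then, still squeezing, draw the jaw back.
- post (a point): Steel post fixed on the sliding jaw's carriage, 40 wide (x), 10 thick (y), its top 120 above the bench. This point: middle of its face towards the jaws (+y), 100 above the bench. The back of the jaw is 30 farther towards +y and only 73 tall. Squeeze the lever towards the post, one finger on this face, the other on lever_grip. Axes as the vise.
- lever_grip (a point): Red release lever on the same carriage, outside the post (-y side), 32 wide (x), 8 thick, top about 118 above the bench. This point: middle of its outer face (towards -y), 100 above the bench, 67 above its pivot (the pivot is 13.8 towards +y, axis along x). From here to the point post: 50 at rest, 29 fully squeezed, which takes 4 to 7 N.
- block_centre (a point): Centre (half-way up) of the finished block: laminated wood 96 (x) x 50 (y) x 58 (z), carved on top, about 0.2 kg, standing carved face up in the vise, base 58 above the bench, lowest 15 of it between the jaws. x is its long way, z up. Its sides are flat up to 44 above its base; the carving is above that.
- block_green (a point): Middle of the block's green-painted long side, 25 from its centre towards the block's -y; in the vise it faces the sliding jaw. The other long side is bare wood.
- corner (a point): Checking board: plywood 220 x 200 x 12 fixed to the bench, two aluminium fences 12 high, 20 thick. This point: on the board's top (12 above the bench) in the inner corner where the fence faces meet. Long fence runs from it towards -x (about 190), cross fence towards -y (160); the free area is towards -x, -y; the board's middle is at (-84, -70). z up.
- caliper: Bystander: a steel sliding caliper, 170 x 55 x 10, lying on the free part of the checking board. Origin on its underside, at the middle of its beam.
- mallet: Bystander: a joiner's mallet, wooden head 66 x 100 x 68, handle 200 long, lying beyond the vise and board. Origin on its underside, where the handle enters the head.
- glue: Bystander: a yellow glue bottle, 60 across, 170 tall. Origin on its underside, at the centre.
- sander: Bystander: a cork sanding block 110 x 65 x 32. Origin on its underside, at the centre.
- paint_can: Bystander: a green paint tin, 80 across, 95 tall. Origin on its underside, at the centre.
- tape: Bystander: a yellow tape measure 62 x 30 x 60. Origin on its underside, at the centre.
- blank: Bystander: an uncut dark hardwood blank 120 x 62 x 40 with one green side. Origin on its underside, at the centre.
Things that resemble listed ones, but are neither listed nor needed, are in the scene too. Leave any pink or red look-alike of the part that bears block_centre alone.

How it is judged:
By the outcome, as a careful person would: the job done as asked, in the order asked, and still so for the second after the job is handed in, with the robot touching nothing.
It also fails if it takes over 72 s, if anything falls off the work surface, if the arm or the gripper's body presses on something with over 40 N, if the wrist force passes 120 N, or if a joint passes its speed limit or range.

## Robot

A 7-joint arm with a two-finger parallel gripper is mounted at the origin on the work surface. World frame = base frame: x ahead of the robot, y to its left, z up, the work surface at z = 0. Lengths are in m, angles in rad, forces in N, time in s.
With the tool pointing down it reaches from about 0.425 to 0.95 m from the base axis. Payload 4.7 kg.
Tool frame: the origin (TCP) lies on the centre line of the jaws, within the pads' length; the fingertips stand robot.nose_length ahead of it and the grasp point (between the pads) lies 8 mm behind it (robot.nose_length is the distance from the TCP to the fingertips, in m); z points along the fingers, x is the direction in which the jaws open and shut, and the axes are right-handed (so a half turn about z gives the same grasp; the last joint's range is limited). The gripper opens to 85 mm and grips with 20 to 120 N. Pads are 22 mm wide; open, the fingers measure 114 mm over their backs; the gripper's body (76 mm by 85 mm) begins 54 mm behind the grasp point. The pads swing forward as they close: fully open they stand 13 mm farther back than shut.
Start: joints at [1.283, 0.469, -0.049, 1.532, 0.024, 1.141, -0.082], TCP at [0.173, -0.653, 0.242] pointing down, gripper open.
Joint ranges: [-2.59, 2.59], [-0.33, 1.99], [-1.39, 1.29], [0.1, 2.45], [-1.04, 4.18], [0.21, 1.99], [-2.66, 2.66]. Speed limits (rad/s): [2.57, 2.57, 3.14, 3.14, 3.14, 3.14, 3.14].

## Interface

Orientations are given as [roll, pitch, yaw] about the fixed x, y, z axes, in that order (R = Rz(yaw) Ry(pitch) Rx(roll)).
In Python, from plant import robot gives the robot as it stands. Calls block until the motion is done:
- robot.goto(position, orientation): joint-space move of the TCP to a pose.
- robot.move_straight(position, vel=0.15, attitude=None, contact_N=None): straight line of the TCP; attitude=None keeps the orientation; vel is the mean speed in m/s. With contact_N (N) it stops when the force on the tool has changed by that much, and returns True; else False.
- robot.move_joints(angles): joint-space move.
- robot.grip(opening, strength=None): opening from 0.0 (shut) to 1.0 (fully open); strength is the grip in N (None keeps the last); returns when the fingers have stopped.
- robot.sleep(seconds).
- robot.inverse_kinematics(position, orientation): joint angles nearest the present ones, or None.
- robot.sense(): the state.
- robot.grab_frame(name): name is "side" or "top"; returns a dict with "image" (420x560x3 uint8, red, green, blue), "range_z" (420x560 float32, m along the optical axis (not along the pixel's ray), 0 where there is no reading), "fx", "fy", "cx", "cy" (pixels), "R" (3x3) and "t" (3): a world point X has camera coordinates R X + t. Camera axes: x right, y down, z forward; pixel columns grow to the right and rows downward; lengths in m; the calibration is good to about 2 mm. A picture is of the moment at which its call begins.
A pose or a line that the arm cannot do raises robot.IKError and nothing moves.
- robot.close_job(): hands the job in, once; it reports no verdict.
The state is a dict: "t": time; "joint_pos": joint angles; "joint_velocities": joint speeds; "effort": joint torques, N m; "tcp_pos": TCP position; "tcp_rot": TCP orientation; "wrist_force": force on the tool from outside, world axes, zero at the start; "torque": the same for the moment, N m; "opening": opening from 0.0 (shut) to 1.0 (fully open).
Only numpy, scipy, OpenCV 4.12 (cv2) and the standard library are available. Lean on these libraries where they do the work, as an engineer would, in place of code of your own. Each camera call takes 0.05 s, during which the arm holds its last target.

## Working session

There is one attempt and no reset: what is moved stays moved. The work goes in short steps, each a Python script; the robot and the scene stay as the last script left them, time stands still between calls to the robot, and variables do not carry over. Pictures are saved under pics/ and viewed, and the job is handed in when it is done.

```bash
ls; mkdir -p pics; cat > h.py <<'E'
import numpy as np, cv2
from plant import robot
def snap(name,fn):
    f=robot.grab_frame(name); cv2.imwrite('pics/'+fn+'.png',cv2.cvtColor(f['image'],cv2.COLOR_RGB2BGR)); np.savez('pics/'+fn+'.npz',**f); return f
def load(fn): return dict(np.load('pics/'+fn+'.npz'))
def cloud(f):
    z=f['range_z']; v,u=np.indices(z.shape)
    c=np.stack([(u-f['cx'])/f['fx']*z,(v-f['cy'])/f['fy']*z,z],-1)
    return (c-f['t'])@f['R']   # R^T (c-t)
def proj(f,X):
    c=f['R']@np.asarray(X)+f['t']; return [c[0]/c[2]*f['fx']+f['cx'],c[1]/c[2]*f['fy']+f['cy']]
def ray(f,u,v,h):
    d=f['R'].T@np.array([(u-f['cx'])/f['fx'],(v-f['cy'])/f['fy'],1.]); o=-f['R'].T@f['t']
    return o+d*(h-o[2])/d[2]
E
python3 - <<'E'
from h import *
for n in('side','top'):
    f=snap(n,n+'0'); print(n,f['fx'],-f['R'].T@f['t'],f['R'][2])
s=robot.sense(); print({k:np.round(v,3) for k,v in s.items()}, robot.nose_length)
E
```

```text
pics
side 452.861626081068 [-0.2296563   1.00628678  0.84065211] [ 0.5287428  -0.66920358 -0.52210883]
top 539.2666935559222 [0.36290039 0.02317539 1.69661719] [ 1.18009190e-01 -2.97732146e-04 -9.93012458e-01]
{'t': np.float64(0.1), 'joint_pos': array([ 1.283,  0.469, -0.049,  1.534,  0.024,  1.141, -0.082]), 'joint_velocities': array([-0.001, -0.001,  0.001, -0.004,  0.   , -0.002, -0.001]), 'effort': array([ 0.0000e+00, -5.1151e+01, -4.7000e-02, -2.3839e+01,  1.1000e-02,
        4.0000e-03,  0.0000e+00]), 'tcp_pos': array([ 0.173, -0.652,  0.241]), 'tcp_rot': array([ 3.142e+00,  2.000e-03, -1.312e+00]), 'wrist_force': array([-0.418, -0.335, -0.048]), 'torque': array([ 0.026,  0.038, -0.056]), 'opening': np.float64(1.003)} 0.011
```

View pics/top0.png

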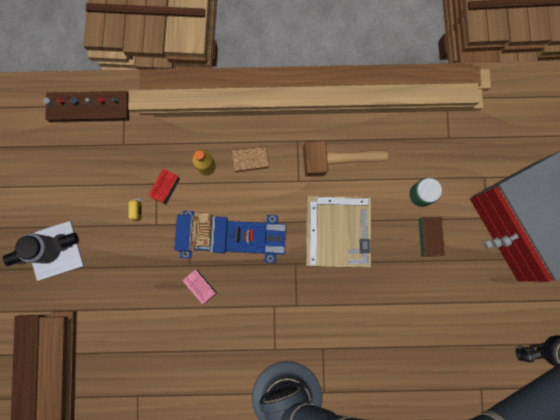

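View pics/side0.png

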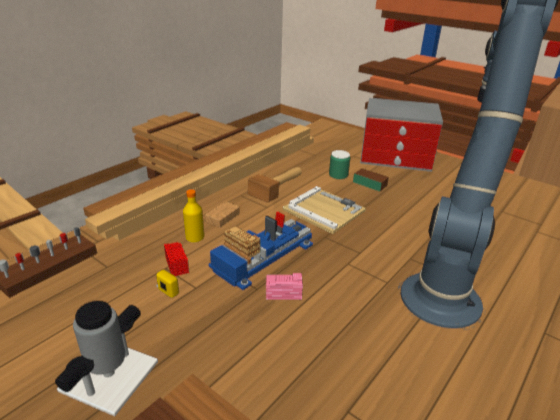

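The top view shows the vise at (175–285, 212–260), with the fixed jaw on the left (+y), the block at about (203,232) and the post and lever near (238–250, 236). The board is at (307–371, 197–267) with the caliper on its right part. I'll zoom in next.

```bash
python3 - <<'E'
from h import *
for n,(a,b,c,d) in {'top':(165,190,385,280),'side':(195,160,380,300)}.items():
    f=load(n+'0'); im=cv2.cvtColor(f['image'][b:d,a:c],cv2.COLOR_RGB2BGR)
    k=800/(c-a) if n=='top' else 4
    cv2.imwrite(f'pics/{n}0z.png',cv2.resize(im,None,fx=k,fy=k,interpolation=cv2.INTER_CUBIC))
f=load('top0');P=cloud(f)
np.set_printoptions(linewidth=250)
print((P[208:264:4,172:290:5,2]*1000).astype(int))
E
```

```text
[[  -2   -2   -1   -1   -6    3    0    0   -3    0    2    4   -4    1    0    0    1    0    6   -2    2   -3    2   -2]
 [1696    0    0   14   13   -1   -3    0    1   -1    0    0   -3    0    2    5   -3   -3    7  -15   -2    4   -2    4]
 [  -2   63   78   70   70  106  103  105   84    1    2    0    0   -1   -7    4   -1    0    6    4    7   16    0   -2]
 [  -3   69   74   73   71  108  110  110   82   71   75   71   -2    1   -5    1   -1   -4    1   11   21   11    1    0]
 [   1   69   70   72   69  107  106   99   72   72   77   63   49   45   50   48   50   51   47   40   17   22   18   -3]
 [   5   74   72   73   71  106  105   99   69   74   74   59   54  121   54   59   55   46   56   38   36   27   35   -5]
 [  -2   68   78   71   70  108  103   97   75   71   70   50   53  118   46   56  120   50   62   19   20   14   20   -1]
 [   3   74   68   71   68  112  105  101   72   71   76   48   61  116   44   57  122   54   55   20   26   25   23    5]
 [  -1   71   79   65   76  114  110  113   74   72   69   47   47  123   49   52  115   57   52   26   22   30   30   -1]
 [   4   73   70   79  109  108  112  109   75   75   70   52   49   48   59   55   49   51   61   17   22   21   23    2]
 [  -4   71   68   67   73   60   36   38   72   66   69   46   48   49   44   55   53   48   52   34   35   35   33    6]
 [  -2    6    3   16    4   -2    3    0   67   71   67    1   -2   22   12   14   27   19   21   27   38   33   36    4]
 [  -6    0   12    8    3    0   -1    7   -7    1    0    4   -1    0    0    2   -1    0    6    8   13    6   -2    0]
 [   2    1    6    1    0    0    1    4    1    2    1   -3    1   -1   -2   -1   -5    0   -6   13   18   -3   -8    3]]
```

View pics/top0z.png

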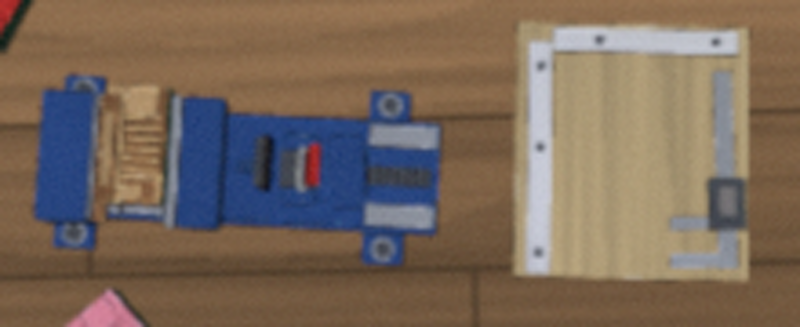

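View pics/side0z.png

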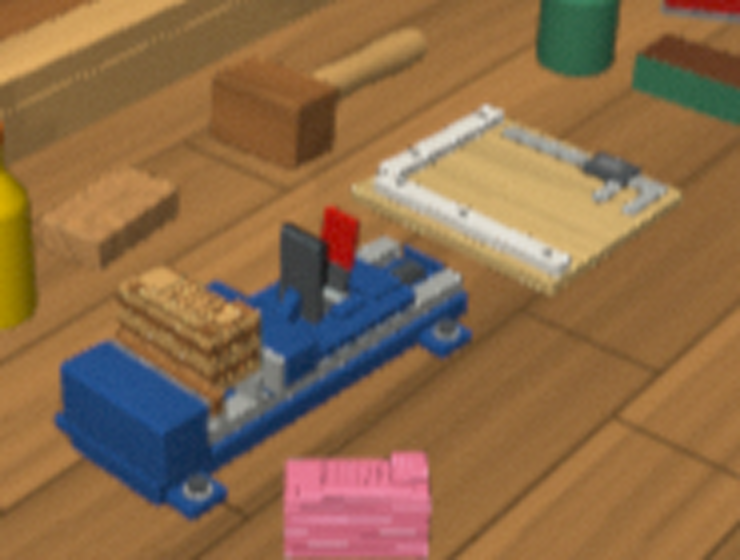

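```bash
cat > meas.py <<'E'
from h import *
def rect(pts):
    (c,s,a)=cv2.minAreaRect(pts.astype(np.float32)*1000)
    if s[0]<s[1]: s=(s[1],s[0]); a+=90
    a=(a+90)%180-90
    return np.round(c,1),np.round(s,1),round(a,2)
def top_regions(f):
    P=cloud(f); H=cv2.cvtColor(f['image'],cv2.COLOR_RGB2HSV)
    h,s,v=[H[...,i].astype(int) for i in range(3)]
    v_,u_=np.indices(h.shape); out={}
    box=lambda a,b,c,d:(u_>=a)&(u_<c)&(v_>=b)&(v_<d)
    def reg(name,m,z):
        m=m.astype(np.uint8); n,l,st,_=cv2.connectedComponentsWithStats(m)
        if n<2: print(name,'none');return
        i=1+st[1:,4].argmax(); vv,uu=np.nonzero(l==i)
        # pixel outline (corners of pixels)
        pix=np.concatenate([np.c_[uu+dx,vv+dy] for dx in(-.5,.5) for dy in(-.5,.5)])
        w=np.array([ray(f,a,b,z)[:2] for a,b in pix])
        print(name,st[i],'zmed',round(np.median(P[vv,uu,2])*1000,1),'rect',*rect(w),'cent',np.round(w.mean(0)*1000,1))
        out[name]=(vv,uu)
    blue=(h>100)&(h<130)&(s>120)
    red=((h<8)|(h>172))&(s>150)
    reg('fixedjaw',blue&box(170,200,192,256)&(P[...,2]>.055),.073)
    reg('slidejaw',blue&box(205,200,232,256)&(P[...,2]>.062),.073)
    reg('lever',red&box(235,210,275,255),.117)
    reg('post',(v<75)&(s<110)&box(228,215,246,250),.12)
    reg('block',box(185,205,216,252)&(P[...,2]>.088),.112)
    reg('bed',blue&box(170,200,300,270),.022)
    white=(s<45)&(v>150)&box(300,190,375,272)
    reg('fences',white,.024)
    return out
if __name__=='__main__':
    f=load('top0'); o=top_regions(f)
    im=cv2.cvtColor(f['image'],cv2.COLOR_RGB2BGR)
    for i,(k,(vv,uu)) in enumerate(o.items()):
        if k!='bed': im[vv,uu]=[(0,255,0),(0,255,255),(255,255,0),(255,0,255),(0,128,255),(0,0,0),(255,0,128)][i]
    im=im[190:280,165:385]; cv2.imwrite('pics/reg.png',cv2.resize(im,None,fx=3.6,fy=3.6,interpolation=cv2.INTER_NEAREST))
E
python3 meas.py
```

```text
fixedjaw [175 215  16  36 477] zmed 72.2 rect [503.3 304.3] [110.7  43.6] -4.15 cent [503.2 304.2]
slidejaw [213 217  15  36 430] zmed 72.2 rect [495.  189.5] [109.2  41. ] -4.35 cent [495.1 189.6]
lever [249 230   4  11  34] zmed 119.1 rect [487.7  96.2] [32.4 11.7] -0.86 cent [488.   95.9]
post [236 228   3  14  39] zmed 118.9 rect [489.7 135.6] [41.2  8.8] -0.68 cent [489.3 135.5]
block [192 213  21  34 592] zmed 106.7 rect [507.1 239.4] [99.8 57.4] -3.71 cent [506.8 239.3]
bed [ 213  216   73   47 1689] zmed 52.1 rect [487.7 104.7] [223.7 146.8] 85.55 cent [489.9 119.6]
fences [309 197  59  69 809] zmed 23.0 rect [ 501.8 -172. ] [218.4 181.5] -2.78 cent [ 539.2 -134. ]
```

View pics/reg.png

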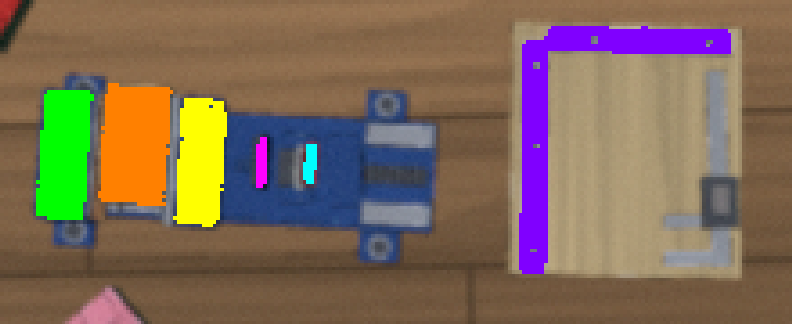

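```bash
python3 - <<'E'
from h import *
f=load('side0'); g=load('top0')
z=lambda a,b:(195+(a+.5)/4-.5,160+(b+.5)/4-.5)
for n,a,b,h in [('postL',283,226,.12),('postR',326,243,.12),('levL',326,208,.117),('levR',358,223,.117),
  ('fjaw outer L',63,365,.073),('fjaw outer R',152,437,.073),('fjaw in R',207,405,.073),('sjaw back R?',286,360,.073),
  ('blk bottom nearest',222,410,.058),('blk top -x+y',203,345,.116)]:
    print(n,np.round(ray(f,*z(a,b),h)[:2]*1000,1))
# bolts
for n,a,b in [('b1',391,104),('b2',382,249),('b3',74,233),('b4',86,87)]:
    print(n,np.round(ray(g,165+(a+.5)*220/800-.5,190+(b+.5)*220/800-.5,.016)[:2]*1000,1))
im=cv2.cvtColor(f['image'][205:285,205:310],cv2.COLOR_RGB2BGR)
cv2.imwrite('pics/side0zz.png',cv2.resize(im,None,fx=7,fy=7,interpolation=cv2.INTER_CUBIC))
im=cv2.cvtColor(g['image'][205:265,165:290],cv2.COLOR_RGB2BGR)
cv2.imwrite('pics/top0zz.png',cv2.resize(im,None,fx=6.4,fy=6.4,interpolation=cv2.INTER_CUBIC))
E
```

```text
postL [509.4 137.5]
postR [470.5 134.3]
levL [504.7  92.8]
levR [473.   93.4]
fjaw outer L [554.4 321.7]
fjaw outer R [451.4 338.3]
fjaw in R [447.2 288.9]
sjaw back R? [440.  214.3]
blk bottom nearest [448.8 272.2]
blk top -x+y [455.9 282.6]
b1 [546.9  32.2]
b2 [422.5  42.3]
b3 [441.4 305.5]
b4 [567.  295.2]
```

View pics/side0zz.png

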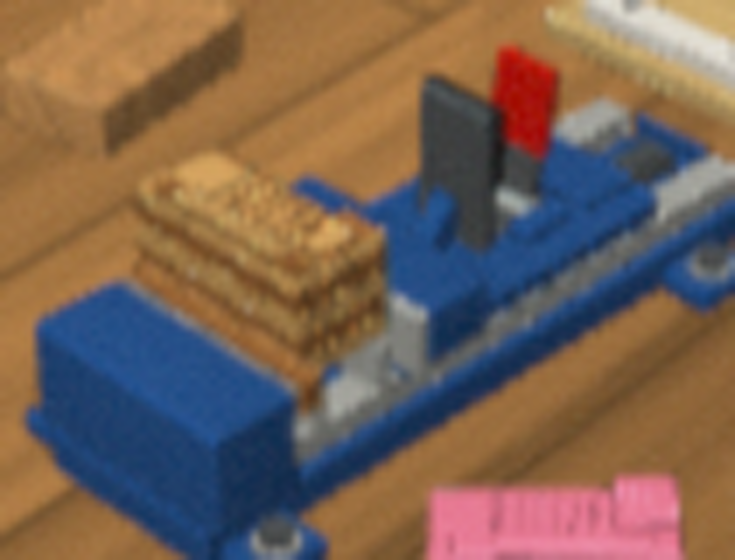

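View pics/top0zz.png

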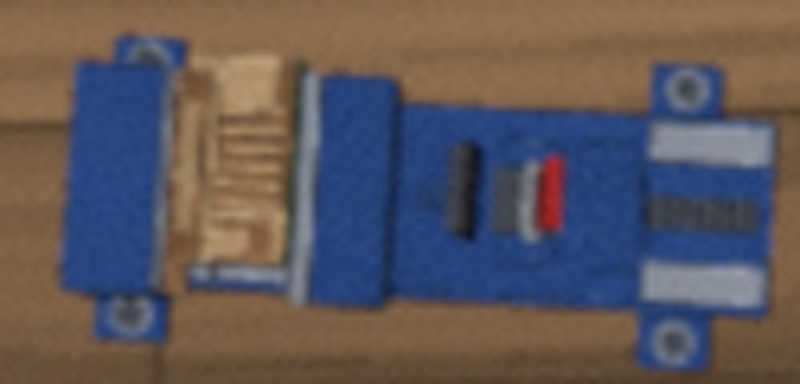

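```bash
cat > fence.py <<'E'
from h import *
from meas import rect
def fence(f):
    H=cv2.cvtColor(f['image'],cv2.COLOR_RGB2HSV); v_,u_=np.indices(H.shape[:2])
    w=(H[...,1]<60)&(H[...,2]>130)
    for n,b in [('long',(305,206,320,268)),('cross',(322,193,372,208))]:
        m=w&(u_>=b[0])&(u_<b[2])&(v_>=b[1])&(v_<b[3])
        m=cv2.morphologyEx(m.astype(np.uint8),cv2.MORPH_CLOSE,np.ones((3,3)))
        vv,uu=np.nonzero(m)
        pix=np.concatenate([np.c_[uu+dx,vv+dy] for dx in(-.5,.5) for dy in(-.5,.5)])
        W=np.array([ray(f,a,c,.024)[:2] for a,c in pix]); print(n,rect(W),m.sum())
        # edges by rows/cols via fits
        C=[]
        if n=='long':
            for r in range(b[1]+2,b[3]-4):
                q=uu[vv==r]
                if len(q): C.append(ray(f,q.max()+.5,r,.024)[:2])
            C=np.array(C); k=np.polyfit(C[:,0],C[:,1],1); print(' inner y=',k, 'deg',np.degrees(np.arctan(k[0]))); L=k
        else:
            for c in range(b[0]+2,b[2]-6):
                q=vv[uu==c]
                if len(q): C.append(ray(f,c,q.max()+.5,.024)[:2])
            C=np.array(C); k=np.polyfit(C[:,1],C[:,0],1); print(' inner x=',k,'deg',-np.degrees(np.arctan(k[0])))
    # intersection
    y=(L[0]*k[1]+L[1])/(1-L[0]*k[0]); x=k[0]*y+k[1]; print('corner',x,y)
if __name__=='__main__':
    f=load('top0'); fence(f)
    im=cv2.cvtColor(f['image'][190:275,300:380],cv2.COLOR_RGB2BGR)
    cv2.imwrite('pics/board0.png',cv2.resize(im,None,fx=7,fy=7,interpolation=cv2.INTER_CUBIC))
    for p,o in [((.491,.1255,.25),(np.pi,0,1.497)),((.491,.1255,.092),(np.pi,0,1.497)),((.5,.236,.09),(np.pi,0,1.497)),((.52,-.17,.04),(np.pi,0,1.53))]:
        print(robot.inverse_kinematics(p,o))
E
python3 fence.py
```

```text
long (array([490.2, -92.2]), array([187.1,  24.8]), -1.66) 446
 inner y= [-0.02902696 -0.09036942] deg -1.6626552100764425
cross (array([ 596.2, -196.8]), array([147.5,  27.7]), 86.98) 365
 inner x= [0.05109532 0.59369515] deg -2.9250026764092003
corner 0.5882053077231958 -0.1074432275965426
[ 0.58160006  0.39854872 -1.15278969  1.87234091  0.40241444  1.13277578
  0.77830185]
[ 0.53328525  0.7247316  -1.19173376  2.0245827   0.82813094  0.98999979
  0.40970562]
[ 0.23775667  0.71265555 -1.05593161  1.92424453  0.7602783   0.97162573
  0.31374053]
[ 0.72839951  0.61865889 -0.64610202  1.9769305   0.55319047  0.72692669
  1.27522151]
```

```bash
sleep 1; ls pics
```

```text
board0.png
reg.png
side0.npz
side0.png
side0z.png
side0zz.png
top0.npz
top0.png
top0z.png
top0zz.png
```

View pics/board0.png

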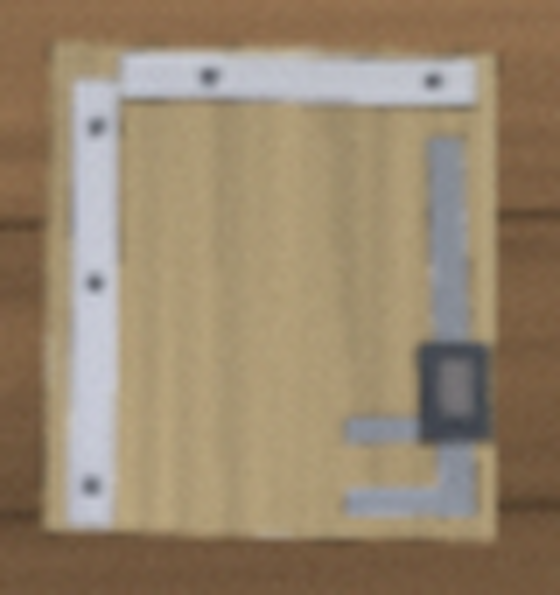

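```bash
python3 - <<'E'
from h import *
g=load('top0')
Z=lambda a,b:(300+(a+.5)/7-.5,190+(b+.5)/7-.5)
for n,a,b,h in [('s1',96,126,.024),('s2',94,283,.024),('s3',91,486,.024),('c1',209,76,.024),('c2',433,80,.024),
 ('boardTL',53,43,.012),('boardTR',497,54,.012),('boardBR',496,540,.012),('boardBL',43,532,.012)]:
    print(n,np.round(ray(g,*Z(a,b),h)[:2]*1000,1))
robot.goto([.491,.1255,.25],[np.pi,0,1.497])
s=robot.sense(); print(s['t'],s['tcp_pos'],s['tcp_rot'],s['wrist_force'],s['joint_pos'])
E
```

```text
s1 [577.  -97.1]
s2 [506.7 -94.2]
s3 [416.8 -90.3]
c1 [ 598.5 -148.2]
c2 [ 594.7 -248.3]
boardTL [616.7 -79.6]
boardTR [ 607.6 -279.6]
boardBR [ 389.7 -270.2]
boardBL [397.2 -69.2]
3.05 [0.49141526 0.12457703 0.24984605] [-3.14143581e+00  2.23995558e-04  1.49509559e+00] [-0.37921827  0.13699954 -0.07992423] [ 0.58240008  0.39879491 -1.15164088  1.87206097  0.40254348  1.13280738
  0.7783007 ]
```

```bash
python3 - <<'E'
from h import *
def st(m):
    s=robot.sense(); print(m,round(s['t'],2),np.round(s['tcp_pos'],4),np.round(s['wrist_force'],2),np.round(s['torque'],2),round(float(s['opening']),3))
print(robot.move_straight([.491,.123,.13],vel=.12,contact_N=5)); st('a')
print(robot.move_straight([.491,.123,.092],vel=.06,contact_N=4)); st('b')
snap('top','top1'); snap('side','side1')
f=load('side1'); im=cv2.cvtColor(f['image'][165:285,205:345],cv2.COLOR_RGB2BGR)
cv2.imwrite('pics/side1z.png',cv2.resize(im,None,fx=5,fy=5,interpolation=cv2.INTER_CUBIC))
E
```

```text
False
a 4.2 [0.4915 0.1233 0.1307] [ 0.15  0.24 -0.23] [-0.02  0.01 -0.02] 0.998
False
b 4.98 [0.4911 0.1233 0.0921] [ 0.43  0.41 -0.41] [ 0.04 -0.   -0.03] 1.003
```

View pics/side1z.png

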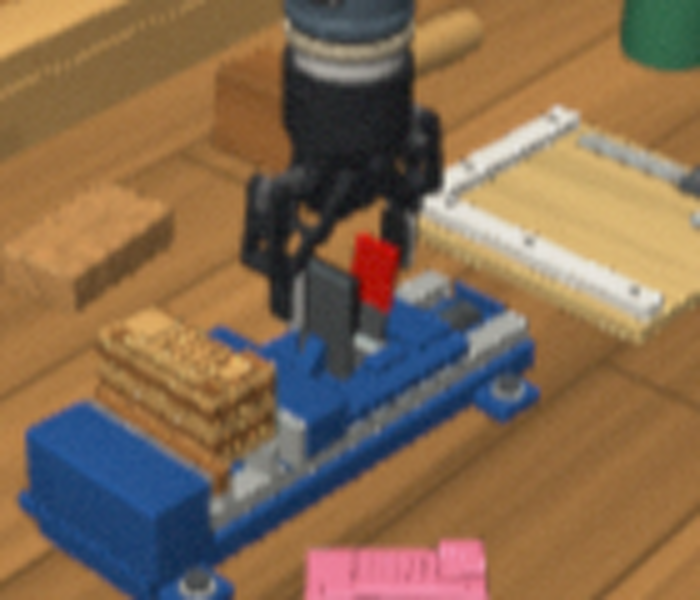

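The picture shows the fingers straddling the post and lever. One finger is over the gap behind the jaw and the other is outside the red lever. Next I squeeze.

```bash
cat >> h.py <<'E'
def st(m):
    s=robot.sense(); print(m,round(s['t'],2),np.round(s['tcp_pos'],4),np.round(s['wrist_force'],2),np.round(s['torque'],2),round(float(s['opening']),3)); return s
E
python3 - <<'E'
from h import *
robot.move_straight([.491,.1255,.092],vel=.05,contact_N=6); st('shift')
robot.grip(0.0,40); st('grip')
robot.sleep(.2); st('g2')
snap('side','side2')
f=load('side2'); im=cv2.cvtColor(f['image'][165:285,205:345],cv2.COLOR_RGB2BGR)
cv2.imwrite('pics/side2z.png',cv2.resize(im,None,fx=5,fy=5,interpolation=cv2.INTER_CUBIC))
E
```

```text
shift 5.33 [0.4911 0.1258 0.0922] [-0.09 -0.12  0.53] [-0.03  0.01 -0.02] 1.0
grip 5.88 [0.4914 0.1286 0.0929] [ 0.83  7.54 -0.06] [ 0.15  0.01 -0.06] 0.357
g2 6.08 [0.4914 0.1286 0.0929] [1.43 7.45 0.89] [ 0.12  0.08 -0.16] 0.352
```

View pics/side2z.png

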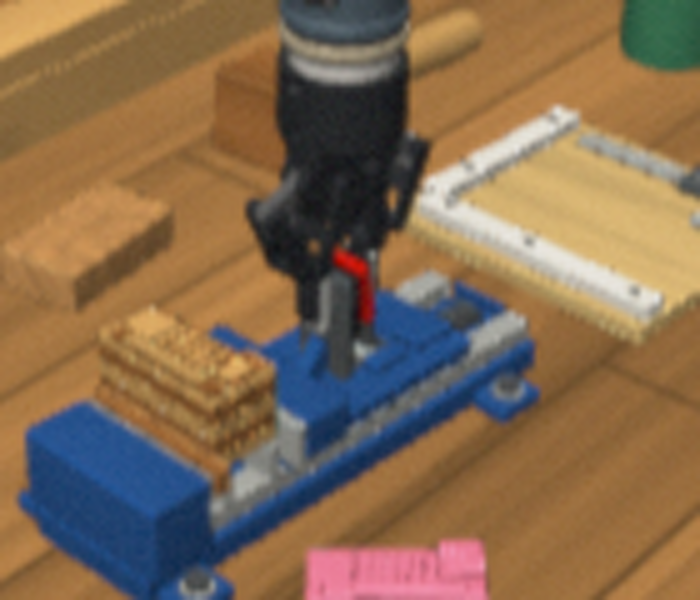

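The lever is drawn against the post: the opening is 0.352 × 85 ≈ 30 mm, against 29 expected. Now I push the jaw in while squeezing.

```bash
python3 - <<'E'
from h import *
d=np.array([.0735,.9973])
b=np.array([.491,.1255])
for k in (.003,.006,.009,.011,.013,.015):
    p=b+d*k
    robot.move_straight([p[0],p[1],.092],vel=.03); robot.sleep(.1); s=st(k)
    if s['wrist_force'][1]<-20.5 or s['tcp_pos'][1]>.1318: break
E
```

```text
0.003 6.47 [0.4914 0.1289 0.093 ] [-1.82  0.04  6.89] [-0.84  0.43 -0.04] 0.352
0.006 6.83 [0.4914 0.1292 0.093 ] [-3.64 -7.08 14.49] [-1.7   0.78  0.1 ] 0.35
0.009 7.17 [0.4915 0.1298 0.0929] [ -3.66 -12.32  17.51] [-2.61  0.99  0.12] 0.348
0.011 7.53 [0.4915 0.1301 0.0929] [ -4.72 -16.03  20.3 ] [-3.33  1.14  0.1 ] 0.345
0.013 7.88 [0.4916 0.1307 0.0927] [ -5.81 -18.74  22.57] [-4.03  1.21  0.11] 0.344
0.015 8.22 [0.4917 0.1314 0.0926] [ -5.61 -20.59  24.19] [-4.57  1.24  0.08] 0.341
```

```bash
python3 - <<'E'
from h import *
d=np.array([.0735,.9973])
b=np.array([.491,.1255])
p=b+d*.017
robot.move_straight([p[0],p[1],.0935],vel=.03); robot.sleep(.15); st('push')
for k in (.010,.003,-.003,-.007):
    p=b+d*k
    robot.move_straight([p[0],p[1],.0935],vel=.04); robot.sleep(.05); s=st(k)
E
```

```text
push 8.62 [0.4917 0.1318 0.0927] [ -4.24 -22.44  14.74] [-4.72  0.62  0.14] 0.345
0.01 9.0 [0.4915 0.1288 0.0927] [ -0.71 -12.58   4.92] [-3.15  0.08  0.09] 0.343
0.003 9.38 [0.4913 0.1262 0.0926] [ 4.8  -3.58 -6.78] [-2.71 -0.68 -0.15] 0.345
-0.003 9.72 [0.4909 0.1211 0.0927] [ 4.73 -1.71 -9.69] [-2.47 -0.78 -0.17] 0.342
-0.007 10.03 [0.4907 0.1174 0.0927] [  5.48  -0.32 -10.04] [-2.39 -0.8  -0.17] 0.346
```

The jaw is free: it now follows with almost no force and is about 11 mm open. I'll continue to about 25 mm.

```bash
python3 - <<'E'
from h import *
d=np.array([.0735,.9973])
b=np.array([.491,.1255])
p=b-d*.0208
robot.move_straight([p[0],p[1],.0935],vel=.04); robot.sleep(.15); s=st('open')
robot.grip(.6,30); st('rel'); robot.sleep(.15)
robot.grip(1.0); s=st('rel2')
snap('side','side3'); snap('top','top3')
f=load('side3'); im=cv2.cvtColor(f['image'][165:285,205:345],cv2.COLOR_RGB2BGR)
cv2.imwrite('pics/side3z.png',cv2.resize(im,None,fx=5,fy=5,interpolation=cv2.INTER_CUBIC))
q=s['tcp_pos']
print(robot.move_straight([q[0],q[1],.21],vel=.15)); st('up')
snap('side','side4'); snap('top','top4')
for n,(a,b,c,dd) in {'top4':(165,200,300,265),'side4':(205,205,310,285)}.items():
    f=load(n); im=cv2.cvtColor(f['image'][b:dd,a:c],cv2.COLOR_RGB2BGR)
    cv2.imwrite('pics/'+n+'z.png',cv2.resize(im,None,fx=5.9,fy=5.9,interpolation=cv2.INTER_CUBIC))
E
```

```text
open 10.67 [0.4896 0.1034 0.0927] [ 5.57 -1.69 -9.81] [-2.46 -0.86 -0.22] 0.338
rel 11.01 [0.4893 0.1061 0.0939] [-0.78 -1.66 -1.44] [-0.14  0.11 -0.03] 0.602
rel2 11.6 [0.4896 0.1049 0.0936] [ 0.64 -0.1   0.25] [ 0.01 -0.05 -0.03] 0.999
False
up 12.62 [0.489  0.1045 0.2092] [ 0.43  0.32 -0.31] [-0.04 -0.02 -0.01] 0.996
```

View pics/top4z.png

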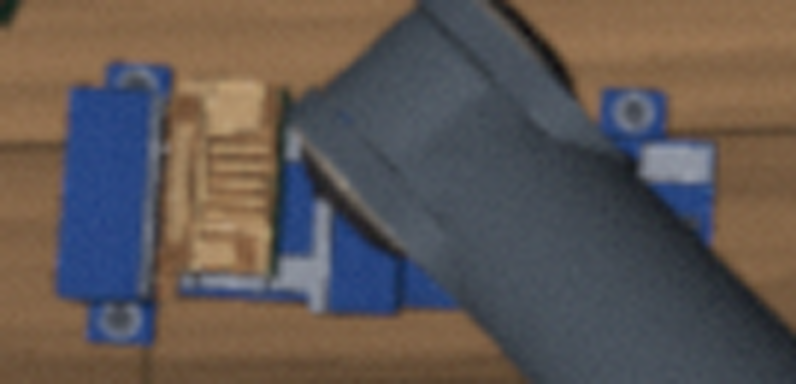

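View pics/side4z.png

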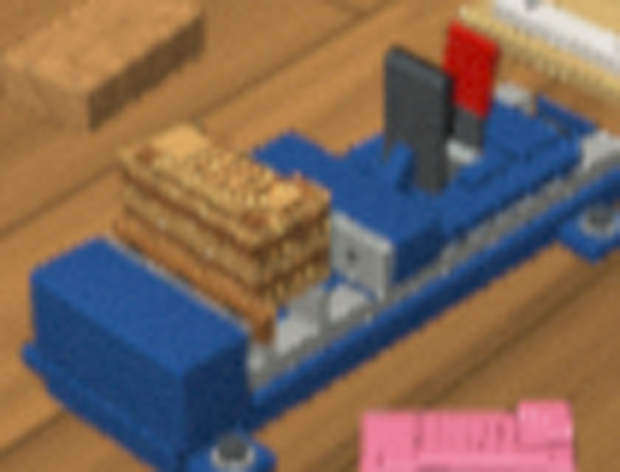

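The jaw is open and the block is upright in the seat. Its top spans about cols 192–213 in the top view. Measuring the block.

```bash
python3 - <<'E'
from h import *
from meas import rect
for fn in('top0','top4'):
    f=load(fn);P=cloud(f);H=cv2.cvtColor(f['image'],cv2.COLOR_RGB2HSV); h,s,v=[H[...,i].astype(int) for i in range(3)]
    v_,u_=np.indices(h.shape)
    m=((h>8)&(h<26)&(s>70)&(v>75)&(P[...,2]>.085)&(P[...,2]<.14)&(u_>185)&(u_<216)&(v_>205)&(v_<252)).astype(np.uint8)
    m=cv2.morphologyEx(m,cv2.MORPH_CLOSE,np.ones((3,3)))
    c=max(cv2.findContours(m,cv2.RETR_EXTERNAL,cv2.CHAIN_APPROX_NONE)[0],key=cv2.contourArea)
    m=cv2.drawContours(np.zeros_like(m),[c],-1,1,-1)
    vv,uu=np.nonzero(m); pix=np.concatenate([np.c_[uu+a,vv+b] for a in(-.5,.5) for b in(-.5,.5)])
    W=np.array([ray(f,a,b,.11)[:2] for a,b in pix]); print(fn,m.sum(),rect(W),np.round(W.mean(0)*1000,1))
    # per-row extents
    for r in (215,220,225,230,235,240,243):
        q=uu[vv==r]; 
        if len(q): print(r,np.round(ray(f,q.min()-.5,r,.11)[:2]*1000,1),np.round(ray(f,q.max()+.5,r,.11)[:2]*1000,1), 'px',q.min(),q.max())
f=load('side4')
Z=lambda a,b:(205+(a+.5)/5.9-.5,205+(b+.5)/5.9-.5)
for n,a,b,hh in [('near bottom vis(-x,+y) z73',270,315,.075),('top right corner(-x,-y) ',330,200,.113),('(-x,+y) top',265,243,.113),('(+x,+y)top',120,158,.113),('bottom -x-y',325,278,.075),
 ('jawface top near',388,250,.073),('jawface top far',332,212,.073)]:
    print(n,np.round(ray(f,*Z(a,b),hh)[:2]*1000,1))
E
```

```text
top0 556 (array([507.6, 240.2]), array([98.5, 56.2]), -5.29) [507.9 240.9]
215 [550.9 261.5] [549.9 208.2] px 195 212
220 [536.1 264.5] [535.1 214.2] px 194 210
225 [521.2 264.6] [520.2 214.3] px 194 210
230 [506.5 267.6] [505.4 214.4] px 193 210
235 [491.7 267.6] [490.6 217.4] px 193 209
240 [476.9 267.6] [475.9 217.5] px 193 209
243 [468.1 270.6] [467.  217.6] px 192 209
top4 553 (array([507.9, 237.8]), array([98.2, 54.3]), -4.15) [507.6 237.8]
215 [550.9 258.6] [549.9 208.2] px 196 212
220 [536.  261.6] [535.  211.3] px 195 211
225 [521.2 261.6] [520.2 211.4] px 195 211
230 [506.4 264.6] [505.3 211.4] px 194 211
235 [491.6 264.6] [490.6 214.5] px 194 210
240 [476.8 264.7] [475.8 214.6] px 194 210
243 [468.  264.7] [467.  214.6] px 194 210
near bottom vis(-x,+y) z73 [446.  274.1]
top right corner(-x,-y)  [450.7 226.4]
(-x,+y) top [450.6 271.9]
(+x,+y)top [550.  266.5]
bottom -x-y [445.6 235.7]
jawface top near [439.2 196.7]
jawface top far [480.6 190.6]
```

```bash
python3 - <<'E'
from h import *
o=[np.pi,0,1.4975]
robot.move_straight([.508,.238,.21],vel=.2,attitude=o); st('over')
print(robot.move_straight([.508,.238,.12],vel=.15,contact_N=5)); st('a')
print(robot.move_straight([.508,.238,.088],vel=.06,contact_N=4)); st('b')
robot.grip(.72,30); st('near')
snap('side','side5')
f=load('side5'); im=cv2.cvtColor(f['image'][165:285,195:335],cv2.COLOR_RGB2BGR)
cv2.imwrite('pics/side5z.png',cv2.resize(im,None,fx=5,fy=5,interpolation=cv2.INTER_CUBIC))
E
```

```text
over 13.55 [0.5079 0.237  0.2094] [ 0.19 -0.04 -1.13] [-0.04  0.02  0.01] 1.001
False
a 14.3 [0.5085 0.2382 0.1207] [-0.2   0.63  0.1 ] [-0.01  0.04  0.01] 1.002
False
b 14.98 [0.508  0.2383 0.0879] [ 0.36  0.13 -0.21] [-0.06  0.03  0.02] 1.002
near 15.35 [0.5081 0.238  0.0882] [-0.42 -0.52 -0.01] [-0.02  0.04  0.03] 0.721
```

View pics/side5z.png

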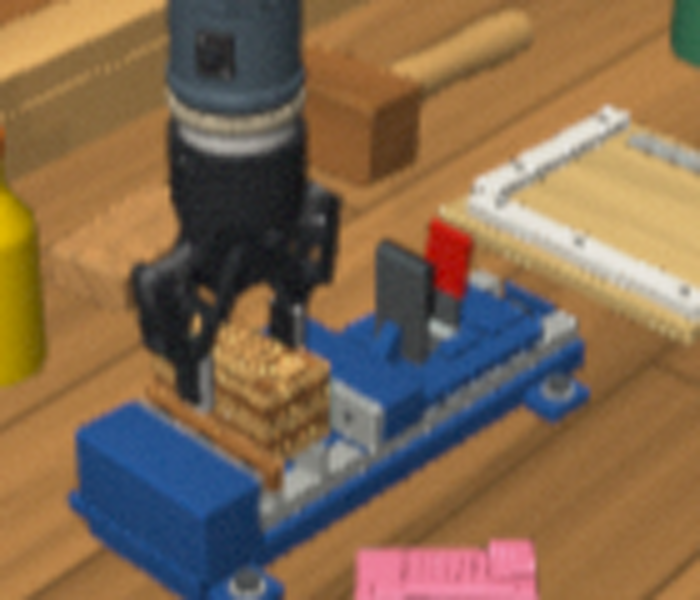

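The fingers straddle the block above the jaws. Now grip and lift gently.

```bash
python3 - <<'E'
from h import *
robot.grip(0.0,35); robot.sleep(.15); s0=st('grip')
q=s0['tcp_pos']
robot.move_straight([q[0],q[1],q[2]+.006],vel=.03); st('lift6')
robot.move_straight([q[0],q[1],q[2]+.03],vel=.08); st('lift30')
robot.move_straight([q[0],q[1],.20],vel=.15); robot.sleep(.1); st('lift')
for n in('top','side'): snap(n,n+'6')
f=load('side6'); im=cv2.cvtColor(f['image'][130:285,195:335],cv2.COLOR_RGB2BGR)
cv2.imwrite('pics/side6z.png',cv2.resize(im,None,fx=3.8,fy=3.8,interpolation=cv2.INTER_CUBIC))
E
```

```text
grip 15.8 [0.5083 0.2387 0.0885] [-0.21  2.09  3.66] [ 0.3  -0.02 -0.08] 0.579
lift6 16.17 [0.508  0.2381 0.0941] [-0.17 -0.27 -1.97] [ 0.03  0.03 -0.04] 0.578
lift30 16.62 [0.5086 0.2388 0.1192] [ 0.49 -0.28 -2.35] [ 0.03  0.04 -0.01] 0.579
lift 17.41 [0.5076 0.2379 0.1986] [ 0.89  0.16 -2.95] [ 0.02 -0.03  0.05] 0.578
```

View pics/side6z.png

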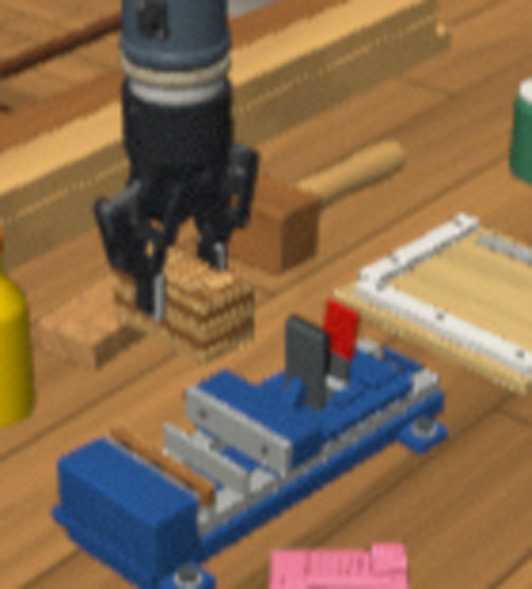

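The block is held level (width 49 mm) and the vise is empty with the jaw open. Now I transfer it to the board.

```bash
python3 - <<'E'
from h import *
o=[np.pi,0,1.5288]
print(robot.inverse_kinematics([.528,-.142,.2],o))
robot.move_straight([.528,-.142,.2],vel=.25,attitude=o); st('over')
robot.move_straight([.528,-.142,.065],vel=.15); robot.sleep(.1); st('a')
for n in('top','side'): snap(n,n+'7')
f=load('side7'); im=cv2.cvtColor(f['image'][120:250,260:400],cv2.COLOR_RGB2BGR)
cv2.imwrite('pics/side7z.png',cv2.resize(im,None,fx=4.5,fy=4.5,interpolation=cv2.INTER_CUBIC))
f=load('top7'); im=cv2.cvtColor(f['image'][180:280,290:390],cv2.COLOR_RGB2BGR)
cv2.imwrite('pics/top7z.png',cv2.resize(im,None,fx=5,fy=5,interpolation=cv2.INTER_CUBIC))
E
```

```text
[ 0.99127575  0.52760344 -1.08688206  1.84555202  0.52576247  1.09295044
  1.23503476]
over 19.18 [ 0.528  -0.1403  0.2002] [-0.28 -0.07 -3.12] [-0.01 -0.03 -0.02] 0.577
a 20.33 [ 0.5288 -0.1421  0.0661] [ 0.4  -0.16 -2.52] [0.01 0.01 0.01] 0.581
```

View pics/side7z.png

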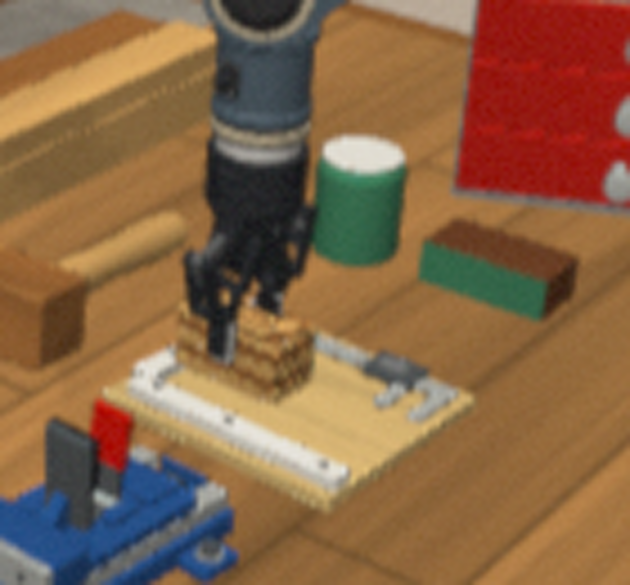

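View pics/top7z.png

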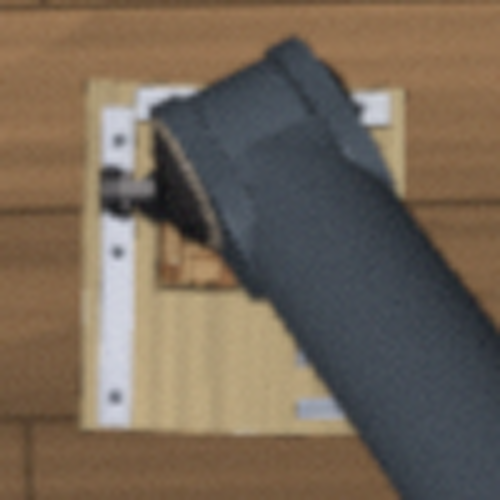

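```bash
python3 - <<'E'
from h import *
r=robot.move_straight([.528,-.142,.047],vel=.06,contact_N=3); st(('d',r))
if not r:
    r=robot.move_straight([.528,-.142,.038],vel=.02,contact_N=2.5)
s=st(('touch',r)); q=s['tcp_pos']
robot.sleep(.1); st('t2')
z=q[2]+.0008
# long fence: move along fence normal (+y of corner frame)
n=np.array([.042,.999]); e=np.array([.999,-.042])
b=np.array([.528,-.142])
c=b+n*.02
r=robot.move_straight([c[0],c[1],z],vel=.02,contact_N=5); s=st(('long',r))
E
```

```text
('d', False) 20.88 [ 0.5277 -0.1419  0.0464] [-0.21 -0.35 -1.94] [-0.07 -0.02 -0.06] 0.575
('touch', True) 21.23 [ 0.5285 -0.142   0.0425] [-0.92 -0.67  4.47] [-0.16  0.14  0.02] 0.579
t2 21.32 [ 0.5285 -0.142   0.0425] [-1.39  0.21  5.58] [-0.11  0.15 -0.03] 0.583
('long', True) 21.69 [ 0.5285 -0.1415  0.0425] [ 0.34 -0.38  4.79] [ 0.14 -0.03 -0.01] 0.576
```

```bash
python3 - <<'E'
from h import *
n=np.array([.042,.999]); e=np.array([.999,-.042])
b=robot.sense()['tcp_pos']; z=.0437
robot.move_straight([b[0],b[1],z],vel=.03); robot.sleep(.1); st('raise')
c=b[:2]+n*.02
r=robot.move_straight([c[0],c[1],z],vel=.025,contact_N=5); robot.sleep(.05); s=st(('long',r))
E
```

```text
raise 22.04 [ 0.528  -0.1417  0.0432] [ 0.07 -0.84 -2.69] [ 0.03  0.04 -0.04] 0.58
('long', True) 22.67 [ 0.5279 -0.129   0.0427] [-0.49 -0.7  -1.33] [0.02 0.04 0.03] 0.578
```

```bash
python3 - <<'E'
from h import *
n=np.array([.042,.999]); e=np.array([.999,-.042])
b=robot.sense()['tcp_pos']; z=.0437
c=b[:2]+e*.022-n*.0005
r=robot.move_straight([c[0],c[1],z],vel=.025,contact_N=5); robot.sleep(.05); s=st(('cross',r))
b=s['tcp_pos'][:2]
c=b+n*.006
r=robot.move_straight([c[0],c[1],z],vel=.02,contact_N=6); robot.sleep(.05); s=st(('long2',r))
E
```

```text
('cross', True) 22.95 [ 0.5279 -0.1289  0.0426] [-1.13 -0.73  4.8 ] [-0.   -0.09  0.02] 0.577
('long2', True) 23.23 [ 0.5279 -0.1288  0.0428] [-0.17 -0.14  4.34] [ 0.07 -0.08  0.01] 0.581
```

```bash
python3 - <<'E'
from h import *
n=np.array([.042,.999]); e=np.array([.999,-.042])
b=robot.sense()['tcp_pos']; z=.0452
c=b[:2]-n*.001
robot.move_straight([c[0],c[1],z],vel=.03); robot.sleep(.1); s=st('raise')
b=s['tcp_pos'][:2]; c=b+e*.022
r=robot.move_straight([c[0],c[1],z],vel=.025,contact_N=5); robot.sleep(.05); s=st(('cross',r))
E
```

```text
raise 23.58 [ 0.5273 -0.1299  0.0446] [ 0.33 -0.84 -2.63] [-0.04  0.03 -0.03] 0.579
('cross', True) 24.23 [ 0.5401 -0.1305  0.0441] [-0.56 -0.25 -2.57] [ 0.01 -0.01 -0.01] 0.582
```

```bash
python3 - <<'E'
from h import *
n=np.array([.042,.999]); e=np.array([.999,-.042])
b=robot.sense()['tcp_pos']; z=.0448
c=b[:2]+n*.008
r=robot.move_straight([c[0],c[1],z],vel=.02,contact_N=5); robot.sleep(.05); s=st(('long',r))
b=s['tcp_pos'][:2]; c=b+e*.003
r=robot.move_straight([c[0],c[1],z],vel=.02,contact_N=5); robot.sleep(.05); s=st(('cross',r))
b=s['tcp_pos']
r=robot.move_straight([b[0],b[1],.038],vel=.015,contact_N=3); robot.sleep(.05); s=st(('down',r))
snap('side','side8')
f=load('side8'); im=cv2.cvtColor(f['image'][120:250,260:400],cv2.COLOR_RGB2BGR)
cv2.imwrite('pics/side8z.png',cv2.resize(im,None,fx=4.5,fy=4.5,interpolation=cv2.INTER_CUBIC))
E
```

```text
('long', True) 24.56 [ 0.539  -0.1292  0.0432] [ 0.58 -0.05  1.12] [-0.03 -0.13  0.06] 0.577
('cross', False) 24.95 [ 0.5414 -0.1294  0.0444] [-0.47  0.23 -2.42] [0.01 0.3  0.04] 0.572
('down', True) 25.26 [ 0.5412 -0.1294  0.0431] [-1.63  0.49  4.71] [ 0.02 -0.26  0.06] 0.577
```

View pics/side8z.png

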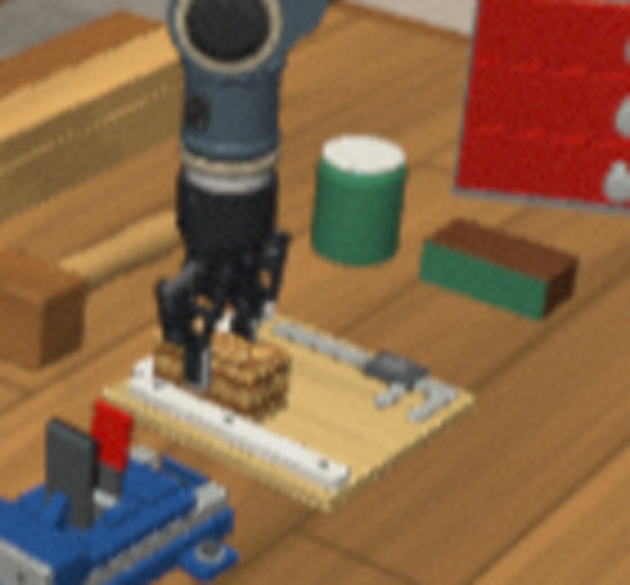

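```bash
python3 - <<'E'
from h import *
robot.grip(.66); st('rel'); robot.grip(1.0); s=st('rel2'); q=s['tcp_pos']
robot.move_straight([q[0],q[1],.14],vel=.15); st('up')
n=np.array([.042,.999]); e=np.array([.999,-.042])
robot.grip(0.0,30)
c=np.array([.5412,-.1294])-n*.058
robot.move_straight([c[0],c[1],.14],vel=.2)
robot.move_straight([c[0],c[1],.042],vel=.12,contact_N=5); st('beside')
d=c+n*.03
r=robot.move_straight([d[0],d[1],.042],vel=.025,contact_N=4); s=st(('pushY',r))
q=s['tcp_pos'][:2]; d=q-n*.02
robot.move_straight([d[0],d[1],.042],vel=.1); robot.move_straight([d[0],d[1],.14],vel=.2)
c=np.array([.5412,-.1294])-e*.078
robot.move_straight([c[0],c[1],.14],vel=.2)
robot.move_straight([c[0],c[1],.042],vel=.12,contact_N=5); st('end')
d=c+e*.03
r=robot.move_straight([d[0],d[1],.042],vel=.025,contact_N=4); s=st(('pushX',r))
E
```

```text
rel 25.55 [ 0.539  -0.1296  0.0417] [0.09 0.86 0.24] [ 0.   -0.01  0.01] 0.661
rel2 25.96 [ 0.5395 -0.1295  0.042 ] [-0.69  0.24  0.45] [ 0.01  0.02 -0.04] 1.001
up 26.76 [ 0.5388 -0.1297  0.1393] [-0.25  0.   -1.08] [-0.   -0.04  0.  ] 1.001
beside 28.93 [ 0.5395 -0.1872  0.0427] [ 0.02 -0.43 -0.67] [-0.02 -0.01 -0.01] 0.001
('pushY', True) 29.73 [ 0.5395 -0.1685  0.0419] [ 0.8  -0.35  0.91] [-0.13 -0.09 -0.02] 0.001
end 32.33 [ 0.4639 -0.1261  0.0424] [-0.26  0.35  0.33] [ 0.05 -0.03 -0.01] -0.0
('pushX', True) 33.09 [ 0.4808 -0.1268  0.0416] [-0.48 -0.03 -0.  ] [-0.01 -0.06 -0.02] 0.002
```

```bash
python3 - <<'E'
from h import *
e=np.array([.999,-.042]); n=np.array([.042,.999])
q=robot.sense()['tcp_pos'][:2]; d=q-e*.015
robot.move_straight([d[0],d[1],.042],vel=.1); robot.move_straight([d[0],d[1],.2],vel=.25)
robot.goto([.173,-.653,.26],[np.pi,0,-1.312]); st('away')
for k in('top','side'): snap(k,k+'9')
f=load('side9'); im=cv2.cvtColor(f['image'][165:265,265:375],cv2.COLOR_RGB2BGR)
cv2.imwrite('pics/side9z.png',cv2.resize(im,None,fx=6,fy=6,interpolation=cv2.INTER_CUBIC))
f=load('top9'); im=cv2.cvtColor(f['image'][185:275,165:385],cv2.COLOR_RGB2BGR)
cv2.imwrite('pics/top9z.png',cv2.resize(im,None,fx=3.6,fy=3.6,interpolation=cv2.INTER_CUBIC))
E
```

```text
away 36.33 [ 0.1746 -0.6522  0.26  ] [0.13 0.25 0.62] [-0.03 -0.01  0.  ] -0.003
```

View pics/side9z.png

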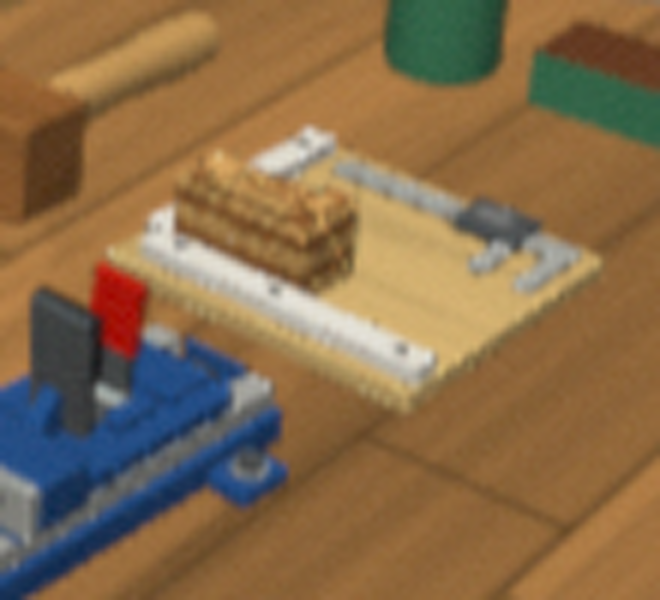

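View pics/top9z.png

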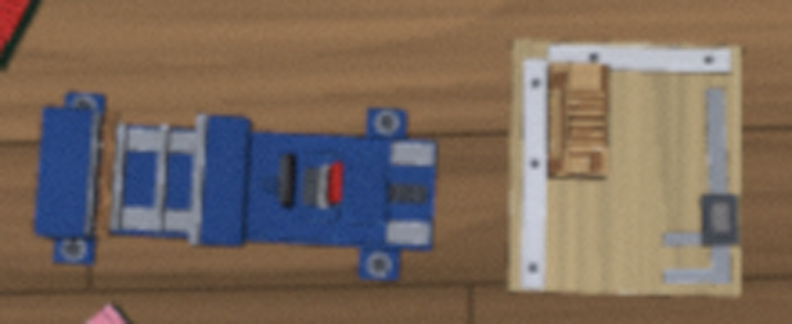

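View pics/side9.png

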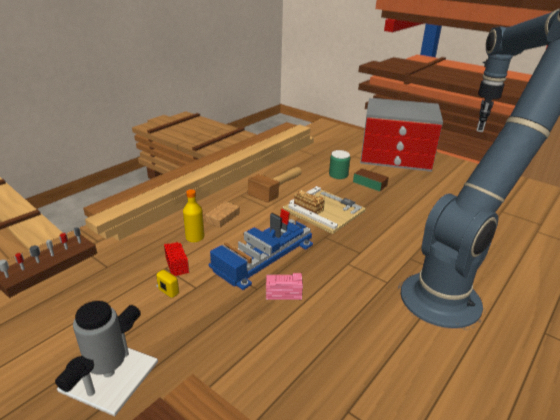

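```bash
python3 - <<'E'
from h import *
from meas import rect, top_regions
f=load('top9');P=cloud(f);H=cv2.cvtColor(f['image'],cv2.COLOR_RGB2HSV); h,s,v=[H[...,i].astype(int) for i in range(3)]
v_,u_=np.indices(h.shape)
m=((P[...,2]>.045)&(u_>310)&(u_<345)&(v_>195)&(v_<245)).astype(np.uint8)
vv,uu=np.nonzero(m); pix=np.concatenate([np.c_[uu+a,vv+b] for a in(-.5,.5) for b in(-.5,.5)])
for z in(.056,.066): 
    W=np.array([ray(f,a,b,z)[:2] for a,b in pix]); print(z,m.sum(),rect(W),np.round(W.mean(0)*1000,1))
# bare-side edges: left boundary and right boundary fits
L=[];Rr=[]
for r in range(vv.min()+4,vv.max()-3):
    q=uu[vv==r]; L.append(ray(f,q.min()-.5,r,.056)[:2]); Rr.append(ray(f,q.max()+.5,r,.056)[:2])
for n,C in(('L',L),('R',Rr)):
    C=np.array(C); k=np.polyfit(C[:,0],C[:,1],1); print(n,'yaw',np.degrees(np.arctan(k[0])),'y at .54',np.polyval(k,.54))
top_regions(f)
im=cv2.cvtColor(f['image'][190:260,300:350],cv2.COLOR_RGB2BGR)
cv2.imwrite('pics/top9zz.png',cv2.resize(im,None,fx=8.5,fy=8.5,interpolation=cv2.INTER_CUBIC))
g=load('side9');im=cv2.cvtColor(g['image'][185:220,285:335],cv2.COLOR_RGB2BGR)
cv2.imwrite('pics/side9zz.png',cv2.resize(im,None,fx=14,fy=14,interpolation=cv2.INTER_CUBIC))
E
```

```text
0.056 522 (array([ 530.9, -141.8]), array([139. ,  70.7]), -1.68) [ 540.9 -132.1]
0.066 522 (array([ 529.9, -140.8]), array([138.1,  70.2]), -1.68) [ 539.8 -131.1]Traceback (most recent call last):
  File "<stdin>", line 12, in <module>
    return umr_minimum(a, axis, None, out, keepdims, initial, where)
ValueError: zero-size array to reduction operation minimum which has no identity
```

```bash
python3 - <<'E'
from h import *
from meas import rect, top_regions
f=load('top9');P=cloud(f)
v_,u_=np.indices(P.shape[:2])
m=((P[...,2]>.042)&(u_>310)&(u_<345)&(v_>195)&(v_<245)).astype(np.uint8)
m=cv2.morphologyEx(m,cv2.MORPH_OPEN,np.ones((3,3)))
vv,uu=np.nonzero(m); pix=np.concatenate([np.c_[uu+a,vv+b] for a in(-.5,.5) for b in(-.5,.5)])
W=np.array([ray(f,a,b,.06)[:2] for a,b in pix]); print(m.sum(),rect(W),np.round(W.mean(0)*1000,1))
L=[];Rr=[]
for r in range(vv.min()+3,vv.max()-3):
    q=uu[vv==r]; L.append(ray(f,q.min()-.5,r,.056)[:2]); Rr.append(ray(f,q.max()+.5,r,.06)[:2])
for n,C in(('L',L),('R',Rr)):
    C=np.array(C); k=np.polyfit(C[:,0],C[:,1],1); print(n,'yaw',np.degrees(np.arctan(k[0])),'y at .54',np.polyval(k,.54))
top_regions(f)
im=cv2.cvtColor(f['image'][190:260,300:350],cv2.COLOR_RGB2BGR)
cv2.imwrite('pics/top9zz.png',cv2.resize(im,None,fx=8.5,fy=8.5,interpolation=cv2.INTER_CUBIC))
g=load('side9');im=cv2.cvtColor(g['image'][185:220,285:335],cv2.COLOR_RGB2BGR)
cv2.imwrite('pics/side9zz.png',cv2.resize(im,None,fx=14,fy=14,interpolation=cv2.INTER_CUBIC))
E
```

```text
520 (array([ 539.7, -132.3]), array([101.1,  52.1]), -1.89) [ 540.5 -131.6]
L yaw -1.675186499775078 y at .54 -0.10673070477602181
R yaw -5.143956320473347 y at .54 -0.15689010444148338
fixedjaw [175 215  16  37 477] zmed 72.3 rect [501.7 303.9] [112.   46.3] -1.71 cent [502.8 304.2]
slidejaw [221 218  11  35 357] zmed 72.7 rect [492.8 172.2] [106.1  33.2] -0.6 cent [490.9 171. ]
lever [256 231   4  10  34] zmed 116.2 rect [485.8  75.7] [29.4 11.7] -0.95 cent [485.9  75.4]
post [243 228   3  14  33] zmed 118.1 rect [489.3 115.1] [41.2  8.8] -0.77 cent [487.4 114.3]
block [207 207   1   1   1] zmed 1696.6 rect [573.8 224.1] [3. 3.] -0.3 cent [573.8 224.1]
bed [ 221  216   65   46 1608] zmed 52.6 rect [484.5  93. ] [202.3 143.3] 88.84 cent [488.4 104.1]
fences [309 197  59  69 787] zmed 23.0 rect [ 501.8 -172. ] [218.3 181.5] -2.78 cent [ 537.4 -134.1]
```

View pics/top9zz.png

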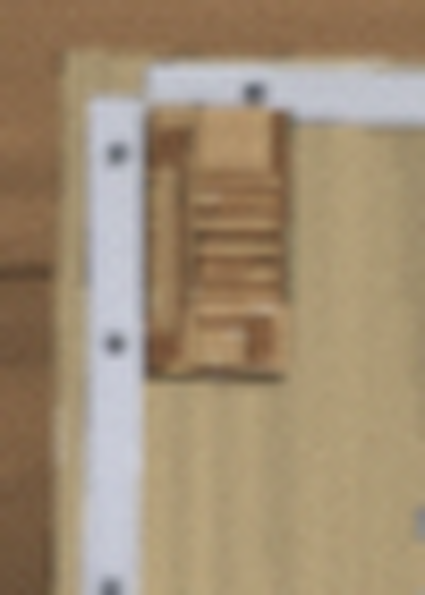

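View pics/side9zz.png

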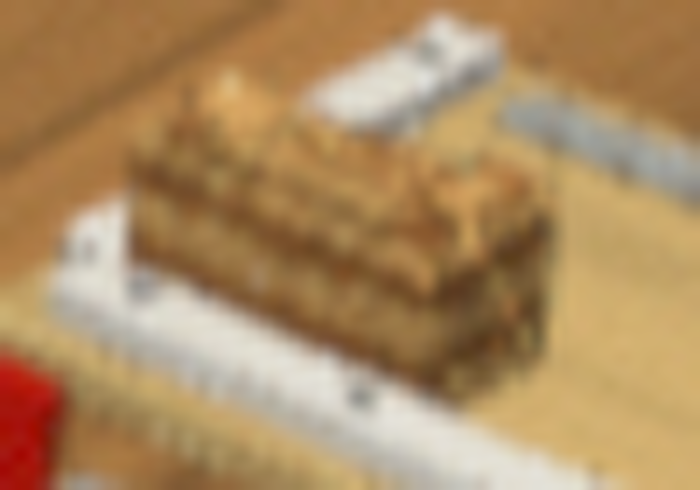

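```bash
python3 - <<'E'
from h import *
# sub-pixel template match of carriage (post/lever) between before and after
for k,box,z in(('top',(233,222,256,246),.12),('top',(247,227,256,244),.117),('top',(233,224,243,246),.12),('side',(262,210,288,240),.11),('side',(275,210,287,226),.11)):
    a=load(k+'0')['image'];b=load(k+'9');bi=b['image']
    x0,y0,x1,y1=box; up=8
    A=cv2.resize(a[y0:y1,x0:x1],None,fx=up,fy=up,interpolation=cv2.INTER_CUBIC)
    m=14; B=cv2.resize(bi[y0-m:y1+m,x0-m:x1+m],None,fx=up,fy=up,interpolation=cv2.INTER_CUBIC)
    r=cv2.matchTemplate(B,A,cv2.TM_CCOEFF_NORMED); _,s,_,p=cv2.minMaxLoc(r)
    dx,dy=p[0]/up-m,p[1]/up-m
    c=((x0+x1)/2,(y0+y1)/2)
    print(k,box,round(s,3),dx,dy,np.round((ray(b,c[0]+dx,c[1]+dy,z)-ray(b,*c,z))*1000,1))
E
```

```text
top (233, 222, 256, 246) 0.978 7.125 0.375 [ -1.5 -20.9   0. ]
top (247, 227, 256, 244) 0.988 7.0 0.375 [ -1.5 -20.5   0. ]
top (233, 224, 243, 246) 0.969 7.25 0.375 [ -1.5 -21.2   0. ]
side (262, 210, 288, 240) 0.975 4.875 -2.625 [ -1.8 -20.4   0. ]
side (275, 210, 287, 226) 0.951 4.875 -2.375 [ -2.7 -20.2   0. ]
```

The block sits flush in the corner in both views: the centre is about (540, −131) against the predicted (540, −131). However, image matching puts the jaw at only about 20.7 mm open, because it crept in as the lever was released. That is at the edge of the 2–3 cm asked for and there is time left, so I'll draw it a few mm further.

```bash
python3 - <<'E'
from h import *
o=[np.pi,0,1.497]
robot.grip(1.0,40)
robot.goto([.4895,.103,.22],o); st('hover')
robot.move_straight([.4895,.103,.135],vel=.15,contact_N=5)
r=robot.move_straight([.4895,.103,.093],vel=.06,contact_N=4); st(('down',r))
robot.move_straight([.4895,.1065,.093],vel=.05,contact_N=6); st('shift')
robot.grip(0.0,40); robot.sleep(.15); st('squeeze')
snap('side','side10')
E
```

```text
hover 40.1 [0.4899 0.1021 0.2199] [-0.27  0.1  -0.88] [0.02 0.07 0.02] 1.003
('down', False) 41.67 [0.4897 0.1033 0.0932] [-0.56  0.18 -0.12] [-0.01 -0.04 -0.01] 1.004
shift 41.92 [0.4897 0.1069 0.0934] [ 0.65 -0.71 -0.55] [0.04 0.02 0.  ] 0.994
squeeze 42.62 [0.4897 0.1069 0.0936] [-0.74  1.13  5.52] [-0.75  0.29 -0.05] 0.344
```

```bash
python3 - <<'E'
from h import *
robot.move_straight([.489,.1000,.0935],vel=.03); robot.sleep(.15); s=st('pull')
robot.grip(.6,30); robot.sleep(.1); robot.grip(1.0); s=st('rel'); q=s['tcp_pos']
robot.move_straight([q[0],q[1],.22],vel=.18); st('up')
robot.goto([.173,-.653,.26],[np.pi,0,-1.312]); robot.sleep(.2); st('away')
for k in('top','side'): snap(k,k+'11')
for k,box,z in(('top',(233,222,256,246),.12),('top',(247,227,256,244),.117),('side',(262,210,288,240),.11)):
    a=load(k+'0')['image'];b=load(k+'11');bi=b['image']
    x0,y0,x1,y1=box; up=8
    A=cv2.resize(a[y0:y1,x0:x1],None,fx=up,fy=up,interpolation=cv2.INTER_CUBIC)
    m=14; B=cv2.resize(bi[y0-m:y1+m,x0-m:x1+m],None,fx=up,fy=up,interpolation=cv2.INTER_CUBIC)
    r=cv2.matchTemplate(B,A,cv2.TM_CCOEFF_NORMED); _,s,_,p=cv2.minMaxLoc(r)
    dx,dy=p[0]/up-m,p[1]/up-m; c=((x0+x1)/2,(y0+y1)/2)
    print(k,round(s,3),np.round((ray(b,c[0]+dx,c[1]+dy,z)-ray(b,*c,z))*1000,1))
for k in('top','side'):
    a=load(k+'9')['image'].astype(int); b=load(k+'11')['image'].astype(int)
    d=(np.abs(a-b).max(2)>40).astype(np.uint8); n,l,s2,_=cv2.connectedComponentsWithStats(d); print(k,[list(x) for x in s2[1:] if x[4]>5])
E
```

```text
pull 43.18 [0.4891 0.099  0.0936] [-0.09 -1.35  5.78] [-1.06  0.15 -0.01] 0.351
rel 44.07 [0.4891 0.1002 0.0936] [-0.01 -0.15  0.25] [-0.02  0.    0.02] 1.001
up 44.92 [0.4885 0.0997 0.2191] [ 0.35  0.32 -0.04] [0.03 0.03 0.01] 0.996
away 47.99 [ 0.1737 -0.6527  0.26  ] [ 1.19 -1.07  0.06] [ 0.02 -0.05 -0.03] 1.001
top 0.978 [ -2. -26.   0.]
top 0.986 [ -2. -26.   0.]
side 0.96 [ -2.6 -24.7   0. ]
top [[np.int32(219), np.int32(217), np.int32(2), np.int32(4), np.int32(6)], [np.int32(220), np.int32(217), np.int32(4), np.int32(36), np.int32(65)], [np.int32(234), np.int32(218), np.int32(3), np.int32(4), np.int32(10)], [np.int32(273), np.int32(225), np.int32(2), np.int32(6), np.int32(8)], [np.int32(218), np.int32(228), np.int32(2), np.int32(15), np.int32(28)], [np.int32(246), np.int32(228), np.int32(3), np.int32(15), np.int32(26)], [np.int32(254), np.int32(230), np.int32(5), np.int32(13), np.int32(34)], [np.int32(259), np.int32(230), np.int32(3), np.int32(12), np.int32(24)], [np.int32(253), np.int32(238), np.int32(2), np.int32(5), np.int32(6)], [np.int32(272), np.int32(247), np.int32(2), 
[... 1227 characters left out ...]
216), np.int32(4), np.int32(8), np.int32(14)], [np.int32(495), np.int32(218), np.int32(4), np.int32(11), np.int32(15)], [np.int32(471), np.int32(221), np.int32(16), np.int32(36), np.int32(118)], [np.int32(255), np.int32(227), np.int32(8), np.int32(5), np.int32(14)], [np.int32(281), np.int32(228), np.int32(7), np.int32(5), np.int32(14)], [np.int32(303), np.int32(229), np.int32(2), np.int32(4), np.int32(7)], [np.int32(247), np.int32(231), np.int32(26), np.int32(19), np.int32(52)], [np.int32(246), np.int32(241), np.int32(6), np.int32(5), np.int32(7)], [np.int32(479), np.int32(241), np.int32(13), np.int32(25), np.int32(38)], [np.int32(256), np.int32(247), np.int32(9), np.int32(5), np.int32(13)]]
```

```bash
python3 - <<'E'
from h import *
a=load('top11')['image'][185:275,165:385]; b=load('side11')['image'][165:285,205:385]
A=cv2.resize(a,(720,295),interpolation=cv2.INTER_CUBIC)
B=cv2.resize(b,(450,300),interpolation=cv2.INTER_CUBIC); B=cv2.copyMakeBorder(B,0,0,0,270,cv2.BORDER_CONSTANT)
cv2.imwrite('pics/final.png',cv2.cvtColor(np.vstack([A,B]),cv2.COLOR_RGB2BGR))
for k in('top','side'):
    a=load(k+'0')['image'].astype(int); b=load(k+'11')['image'].astype(int)
    d=(np.abs(a-b).max(2)>45).astype(np.uint8); n,l,s2,_=cv2.connectedComponentsWithStats(d); print(k,[list(map(int,x)) for x in s2[1:] if x[4]>8])
E
```

```text
top [[317, 202, 17, 8, 42], [318, 205, 16, 22, 95], [200, 214, 8, 3, 12], [197, 215, 27, 38, 632], [227, 217, 10, 6, 41], [266, 224, 9, 7, 50], [192, 227, 3, 7, 14], [236, 227, 4, 16, 46], [321, 227, 12, 8, 38], [246, 228, 7, 15, 88], [317, 229, 4, 6, 21], [254, 230, 8, 13, 81], [268, 236, 5, 4, 17], [265, 246, 9, 6, 53], [225, 249, 9, 5, 17], [542, 335, 16, 9, 45], [554, 343, 6, 20, 60], [528, 345, 7, 3, 12], [516, 348, 6, 13, 36], [533, 359, 5, 4, 12], [469, 359, 91, 61, 1647], [299, 383, 5, 5, 10], [267, 386, 5, 6, 15], [305, 388, 4, 6, 13], [289, 390, 9, 6, 13], [272, 393, 10, 4, 19], [260, 394, 16, 10, 53], [290, 403, 11, 6, 16], [290, 407, 10, 13, 28], [310, 406, 34, 14, 202], [296, 412, 12, 8, 21], [343, 418, 21, 2, 33]]
side [[451, 0, 94, 196, 3910], [531, 0, 6, 3, 9], [538, 0, 7, 3, 12], [546, 0, 10, 14, 112], [556, 4, 4, 7, 9], [483, 11, 77, 222, 3958], [493, 29, 3, 18, 25], [486, 32, 7, 15, 49], [485, 47, 4, 13, 30], [483, 61, 4, 5, 13], [556, 65, 4, 12, 21], [481, 81, 5, 8, 27], [477, 96, 7, 7, 31], [475, 122, 6, 10, 21], [294, 192, 31, 22, 366], [444, 194, 6, 3, 14], [422, 201, 18, 56, 271], [265, 209, 28, 32, 446], [438, 210, 6, 11, 17], [474, 218, 19, 44, 262], [230, 227, 6, 4, 12], [237, 227, 36, 30, 567], [294, 226, 11, 10, 56], [228, 237, 8, 5, 12]]
```

View pics/final.png

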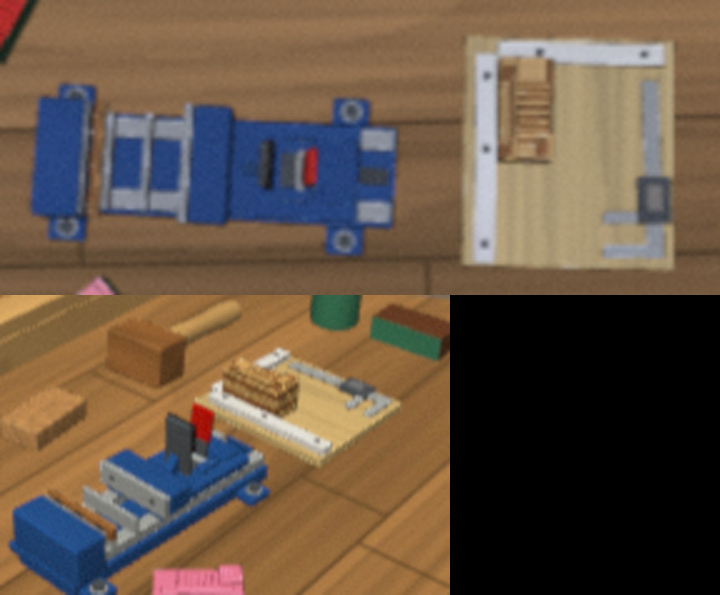

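The jaw is now about 25–26 mm open and the block is flush in the corner at (317–334, 202–236) in the top view. Apart from the arm, the only changes from the first pictures are at the vise jaw and lever and the block's old and new places. Handing in.

```bash
python3 -c "
from plant import robot
print(robot.close_job(), robot.sense()['t'])"
```

```text
the job is handed in; nothing more can be done
the job is handed in; nothing more can be done
```

The block is out of the vise and sits on the checking board, carved face up, snug in the corner. The jaw is left open. I handed the job in at about 48 s.

**Vise:** I squeezed the lever against the post, pushed the jaw in about 3 mm (22 N) to free the catch, and drew it back before touching the block.

**Block:** It lifted free with no pull beyond its own weight. I set it down on light contact, pushed it into the corner, then nudged its green side and its end with shut fingers. Its centre reads about (540, −131) mm, where I predicted it, and both views show it flush with the fences. The green side faces away from the long fence by the way I carried it; no view shows that side directly.

**Disagreements in the checks:**
- **Jaw opening:** after the first release the arm position suggested about 25 mm, but the images showed only about 21 mm. After the block was placed I squeezed and pulled the jaw again. It now reads 26 mm in the top view and 25 mm in the side view.
- **Block angle:** its two long edges gave −1.7° and −5.1° in the coarse top view, and its outline gave −1.9°, against about −2.4° for the board. I put this down to the carved outline and pixel size.

Before-and-after pictures show no change to anything else on the bench.

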